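# Unlatch the cassette tank and set its lid half open

## Robot

A 6-joint arm with a two-finger parallel gripper is mounted at the origin on the work surface. World frame = base frame: x ahead of the robot, y to its left, z up, the work surface at z = 0. Lengths are in m, angles in rad, forces in N, time in s.
With the tool pointing down it reaches from about 0.15 to 0.775 m from the base axis. Payload 6.1 kg.
Tool frame: the origin (TCP) lies at the very end of the fingers, on their centre line; the grasp point (between the pads) lies 19 mm behind it; y points along the fingers, z is the direction in which the jaws open and shut, and the axes are right-handed (so a half turn about y gives the same grasp; the last joint's range is limited). The gripper opens to 85 mm and grips with 20 to 120 N. Pads are 22 mm wide; open, the fingers measure 114 mm over their backs; the gripper's body (76 mm by 85 mm) begins 54 mm behind the grasp point. The pads swing forward as they close: fully open they stand 13 mm farther back than shut.
Start: joints at [1.142, 0.126, -0.04, 1.405, 0, 1.571], TCP at [0.218, 0.477, 0.231] pointing down, gripper open.
Joint ranges: [-2.72, 2.72], [-0.95, 1.95], [-1.27, 1.35], [-1.78, 2.02], [-1.46, 1.47], [-3.14, 3.14]. Speed limits (rad/s): [2.39, 2.39, 3.01, 3.14, 3.14, 3.14].

## Interface

Orientations are given as a unit quaternion [x, y, z, w].
In Python, from rig import robot gives the robot as it stands. The module is installed in compiled form; this text tells all that it offers.
- The arm moves only by the tool apply_moves, never from a script. Its argument "commands" is a list that holds one entry, the list of rows, each a list of 5 numbers: the opening, from 0 (shut) to 1 (fully open), then the shift along the world's x, y, z in m, then the turn about the world's z in rad. In form: [[[fingers, dx, dy, dz, roll], ...]]. A call has 1 to 8 rows; each row is the pose to reach, as a shift and turn from the pose commanded when the call began; what a row does not reach only later rows make up. A row lasts 1/10 s, in which the tool goes at most 50 mm and 8.59 degrees, less where a joint would pass 70% of its speed; a pose out of reach is approached as far as the arm can. A call with a gripper value outside its range is refused whole. The fingers move at their own pace and stop on an object; the grip force is fixed at half the most. Time passes only in rows, so rows that repeat a pose let the fingers close. It gives the time, the measured TCP pose, the force and the opening at its end, in the units of the state.
- robot.sense(): the state, without advancing time (a new reading comes with each control period).
- robot.capture(name): name is "scene" or "top"; returns the picture (420x560x3 uint8, blue, green, red); there is no depth.
- robot.get_calibration(name): a dict with "camera_matrix" (3x3 intrinsics, pixels), "dist" ([k1, k2, p1, p2, k3] as OpenCV has them; the pictures are not rectified), "R" (3x3) and "t" (3): a world point X has camera coordinates R X + t. Camera axes: x right, y down, z forward; pixel columns grow to the right and rows downward; lengths in m; the calibration is good to about 2 mm. A picture is of the moment at which its call begins. get_calibration takes no time and is no camera call.
- robot.job_done(): hands the job in, once; it reports no verdict.
The state is a dict: "t": time; "qpos": joint angles; "qd": joint speeds; "tau": joint torques, N m; "ee_pos": TCP position; "tool_rot": TCP orientation; "wrist_force": force on the tool from outside, world axes, zero at the start; "wrist_torque": the same for the moment, N m; "grip_width": opening from 0.0 (shut) to 1.0 (fully open).
Only numpy, scipy, OpenCV 4.12 (cv2) and the standard library are available. Lean on these libraries where they do the work, as an engineer would, in place of code of your own. Each camera call takes 0.05 s, during which the arm holds its last target. There are 200 camera calls.

## Task

Open the steel cassette tank for venting: first turn the black wing knob on its front deck clockwise (seen from above) until it clicks over into its released position, so that its tongue is clear of the lid. Then raise the stiff lid by its bar handle to about 45 degrees, half way to upright, and leave it standing there with the knob still released. Leave the forceps, the stack of moulds and the jar beside the tank where they are.

Things in the scene. Friction and masses are not known exactly. Their poses are not given: they have to be found in the camera images.
- tank: Fixed bench tank, 260 mm (x) by 240 mm (y), 90 mm high. Origin: centre of its underside, on the bench. Its x axis points from the front deck (grey, 90 mm deep, with the knob) towards the lid's hinge at the back, its z axis up. The steel lid, 170 x 236 x 10 mm, lies on the back part, its upper face 100 mm over the bench; closed, its front edge lies at x = -40 mm.
- latch (a joint): Angle of the wing knob (rad), about a vertical axis. 0 = latched: the tongue points at the lid and lies over its edge. It grows clockwise seen from above. A spring detent (up to 0.25 N m) pushes it back to its stop at 0 until it is past about 0.6; there it snaps over and is held against its other stop at 1.2 = released.
- latch_grip (a point): Grip point of the knob, on its axis, 133 mm over the bench (tank x = -85 mm, y = 0). The black wing is 80 mm long along this frame's x, 16 mm thick along its y; its top is 12.5 mm above this point, its flat sides reach 24 mm below it, to a round 50 mm disc. The steel tongue under the wing, 60 mm long from the axis, 16 mm wide, points along this frame's +x, 28 mm below this point.
- lid (a joint): Opening angle of the lid (rad), 0 = closed and flat, 0.785 = 45 degrees, 1.75 = fully open. Stiff hinge: the lid stays where it is left; about 7 N at the handle raise it.
- lid_handle (a point): Middle of the lid's black round bar handle (12 mm thick, 110 mm long along the tank's y axis between two posts, 45 mm above the lid's upper face), on the bar's centre line; it turns with the lid and its z axis is the lid's normal. Closed: tank x = -5 mm, 145.5 mm over the bench.
- lid_hinge (a point): Hinge line of the lid, at its middle: tank x = +130 mm, y = 0, 90.5 mm over the bench; the line runs along the tank's y axis. The handle's bar lies 135 mm in front of it and 55 mm above it when closed.
- forceps: Bystander: loose steel forceps, 150 mm long, lying flat beside the tank at its left (+y); origin at the middle of its underside.
- moulds: Bystander: loose stack of stainless moulds, 66 x 48 x 38 mm, beside the tank at its right (-y); origin under its centre.
- jar: Bystander: loose white jar, 60 mm wide, 85 mm high, beside the tank at its right (-y); origin under its centre.

How it is judged:
By the outcome, as a careful person would: the job done as asked, in the order asked, and still so for the second after the job is handed in, with the robot touching nothing.
It also fails if it takes over 48 s, if anything falls off the work surface, if the arm or the gripper's body presses on something with over 40 N, if the wrist force passes 120 N, or if a joint passes its speed limit or range.

## Working session

There is one attempt and no reset: what is moved stays moved. The work goes in short steps, Python scripts to look and compute and a tool call to move; the robot and the scene stay as the last step left them, time stands still between calls to the robot, and variables do not carry over. Pictures are saved under pics/ and viewed, on a budget of 10 in all, crops included, one or two more only if the job needs it, and the job is handed in when it is done.

Besides the shell and the picture viewer there is one more tool, called after "Emit:" by a JSON object that holds its "api" and its "payload", one argument or row to a line. apply_moves: Moves the arm, as the interface text tells. Its arguments: {"type":"object","properties":{"commands":{"type":"array","items":{"type":"array","items":{"type":"array","items":{"type":"number"}}}}},"required":["commands"]}

```bash
mkdir -p pics; python3 - <<'E'
from rig import robot
import cv2,numpy as np
for n in("scene","top"):
    cv2.imwrite(f"pics/{n}0.png",robot.capture(n))
    c=robot.get_calibration(n);print(n,np.round(c["camera_matrix"],1).tolist(),np.round(c["dist"],3),np.round(-np.array(c["R"]).T@c["t"],3))
s=robot.sense();print({k:np.round(v,3).tolist() for k,v in s.items()})
E
```

```text
scene [[458.8, 0.0, 282.8], [0.0, 458.8, 207.2], [0.0, 0.0, 1.0]] [0.018 0.    0.    0.    0.   ] [0.905 0.448 0.988]
top [[535.5, 0.0, 281.5], [0.0, 535.5, 206.3], [0.0, 0.0, 1.0]] [-0.138  0.     0.     0.     0.   ] [0.385 0.02  1.04 ]
{'t': 0.1, 'qpos': [1.142, 0.126, -0.04, 1.405, -0.0, 1.571], 'qd': [-0.0, -0.002, 0.003, -0.001, -0.002, 0.001], 'tau': [-0.003, -43.691, 35.36, 0.014, -0.0, 0.0], 'ee_pos': [0.218, 0.477, 0.231], 'tool_rot': [0.691, -0.151, 0.15, -0.69], 'wrist_force': [-0.835, -0.108, -0.926], 'wrist_torque': [-0.029, -0.036, -0.029], 'grip_width': 1.002}
```

View pics/top0.png

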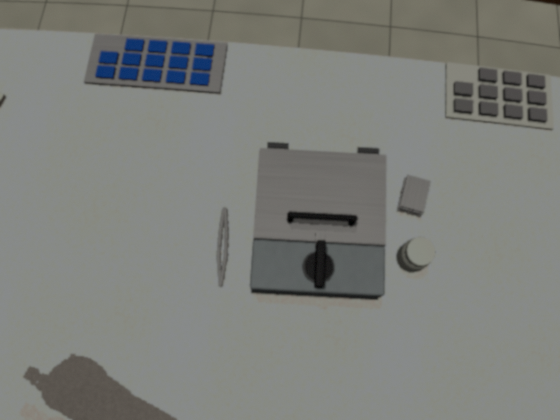

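View pics/scene0.png

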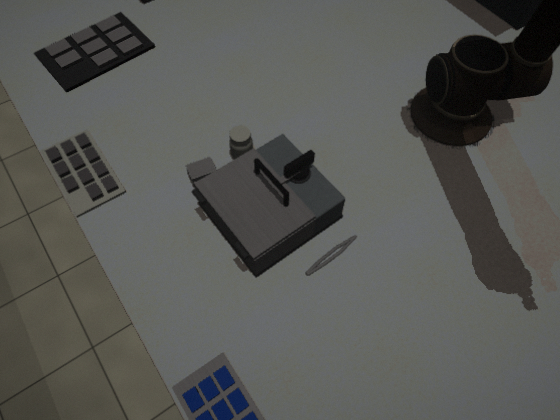

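The top view shows the tank nearly aligned with world x. The wing is at about (320,264), the handle bar runs (289,217)–(356,219), the forceps are at (223,246), the moulds at (415,195) and the jar at (417,253). Next I'll measure by casting rays.

```bash
cat > h.py <<'E'
from rig import robot
import cv2,numpy as np
def ray(n,uv,z):
    c=robot.get_calibration(n);R=np.array(c["R"]);t=np.array(c["t"]).ravel()
    p=cv2.undistortPoints(np.array(uv,float).reshape(-1,1,2),np.array(c["camera_matrix"]),np.array(c["dist"])).reshape(-1,2)
    d=np.c_[p,np.ones(len(p))]@R;o=-R.T@t
    return o+d*((z-o[2])/d[:,2:])
def proj(n,X):
    c=robot.get_calibration(n)
    return cv2.projectPoints(np.array(X,float).reshape(-1,1,3),cv2.Rodrigues(np.array(c["R"]))[0],np.array(c["t"],float),np.array(c["camera_matrix"]),np.array(c["dist"]))[0].reshape(-1,2)
E
python3 - <<'E'
from h import *
im=cv2.imread("pics/top0.png");g=im.max(2)
def blob(thr,box):
    x0,y0,x1,y1=box;m=(g[y0:y1,x0:x1]<thr).astype(np.uint8)
    n,l,s,c=cv2.connectedComponentsWithStats(m);k=1+s[1:,4].argmax()
    yx=np.argwhere(l==k)[:,::-1]+[x0,y0];return yx
print(g[218,280:365:4],g[264,295:345:3])
for name,thr,box,z in(("handle",32,(280,205,365,228),.1455),("wing",22,(295,232,345,292),.1455)):
    p=blob(thr,box);r=cv2.minAreaRect(p.astype(np.float32));b=cv2.boxPoints(r)
    print(name,len(p),np.round(r[0],1),np.round(r[1],1),np.round(r[2],1));print(np.round(ray("top",np.vstack([b,[r[0]]]),z)[:,:2],4).tolist())
print("lid back corners",np.round(ray("top",[[260,150],[384,152.5]],.1),4)[:,:2].tolist())
print("deck front corners",np.round(ray("top",[[251,290],[383,295]],.09),4)[:,:2].tolist())
v=cv2.resize(im[140:305,210:440],None,fx=3.4,fy=3.4,interpolation=cv2.INTER_CUBIC);cv2.imwrite("pics/c1.png",cv2.convertScaleAbs(v,alpha=1.8))
E
```

```text
[114 113  18  11  44  40  34  26  24  24  15  19  17  16  19  15  15  18
  21  39 114 114] [97 96 87 47 26 27 21 14 27 22 18 27 26 76 97 96 96]
handle 382 [321.4 218.4] [67.2  9.3] 3.7
[[0.5772, 0.0295], [0.5936, 0.0301], [0.5972, -0.0853], [0.5808, -0.0854], [0.5872, -0.0277]]
wing 106 [322.8 269.9] [ 6.9 35.5] 12.0
[[0.4706, -0.0277], [0.53, -0.0351], [0.5286, -0.0468], [0.4693, -0.0392], [0.4994, -0.0372]]
lid back corners [[0.7161, 0.0937], [0.7342, -0.1366]]
deck front corners [[0.4586, 0.0824], [0.472, -0.1509]]
```

View pics/c1.png

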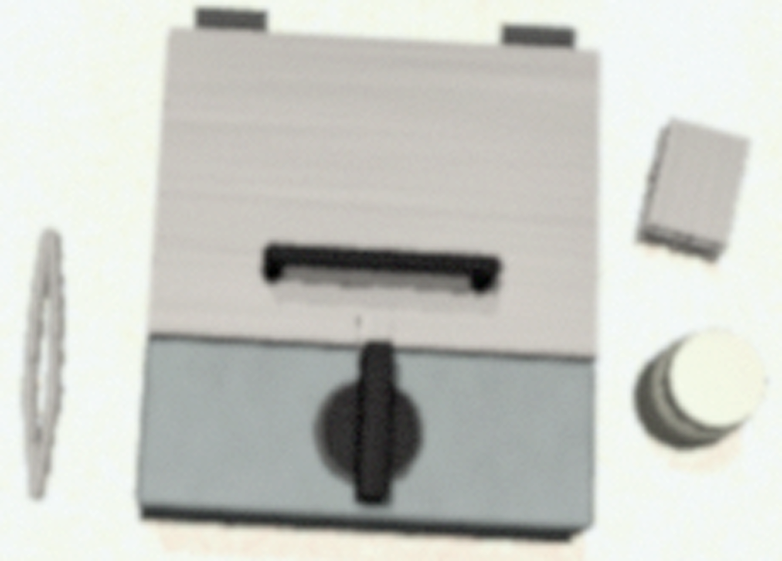

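```bash
python3 - <<'E'
from h import *
C=lambda l:np.array(l)/3.4+[210,140]
L=ray("top",C([[171,30],[599,52],[150,335],[596,357]]),.1)
D=ray("top",C([[141,503],[591,526]]),.09)
W=ray("top",C([[372,500],[378,345]]),.1455)
H=ray("top",C([[264,256],[500,268]]),.1475)
for n,a in zip("LDWH",(L,D,W,H)):print(n,np.round(a[:,:2],4).tolist(),a[:,:2].mean(0))
P=np.vstack([L,D])[:,:2];Q=np.array([[.13,.118],[.13,-.118],[-.04,.118],[-.04,-.118],[-.13,.12],[-.13,-.12]])
P=np.vstack([P,W[:,:2].mean(0),H[:,:2].mean(0)]);Q=np.vstack([Q,[-.085,0],[-.005,0]])
pc,qc=P.mean(0),Q.mean(0);M=(Q-qc).T@(P-pc);th=np.arctan2(M[0,1]-M[1,0],M[0,0]+M[1,1])
R=np.array([[np.cos(th),-np.sin(th)],[np.sin(th),np.cos(th)]]);o=pc-R@qc
print("th",th,"o",o,"res mm",np.round((P-(Q@R.T+o))*1e3,1).tolist())
for n,q in(("knob",(-.085,0)),("handle",(-.005,0)),("hinge",(.13,0))):print(n,np.round(R@q+o,4))
w=W[1]-W[0];print("wing ang",np.arctan2(w[1],w[0]))
X=[np.r_[R@np.array(q[:2])+o,q[2]] for q in((-.085,0,.1455),(-.005,.055,.1455),(-.005,-.055,.1455),(-.13,.12,.09),(-.13,-.12,.09),(.13,.118,.1))]
print(np.round(proj("scene",X),1).tolist())
from scipy.spatial.transform import Rotation as Ro
print(Ro.from_quat(robot.sense()["tool_rot"]).as_matrix().round(3))
E
```

```text
L [[0.7184, 0.0934], [0.7291, -0.141], [0.5492, 0.0862], [0.5601, -0.1479]] [ 0.63922139 -0.02730541]
D [[0.4623, 0.082], [0.4726, -0.1523]] [ 0.46745932 -0.03516718]
W [[0.4702, -0.034], [0.5473, -0.0306]] [ 0.50876496 -0.03227173]
H [[0.5866, 0.0303], [0.592, -0.0885]] [ 0.58926316 -0.02909021]
th 0.04450635973360919 o [ 0.594958   -0.02916929] res mm [[-1.2, -1.1], [-0.9, 0.3], [-0.5, -0.7], [-0.1, 0.9], [2.6, -2.9], [2.2, 2.5], [-1.3, 0.7], [-0.7, 0.3]]
knob [ 0.51  -0.033]
handle [ 0.59   -0.0294]
hinge [ 0.7248 -0.0234]
wing ang 0.04443653791606262
[[300.0, 157.6], [286.9, 192.0], [257.1, 159.1], [346.8, 196.1], [283.2, 131.0], [254.2, 256.6]]
[[ 0.909 -0.001  0.416]
 [-0.416 -0.001  0.909]
 [ 0.    -1.    -0.001]]
```

Pose solved: the knob is at (0.509,-0.032), the tank yaw is 0.0445, the handle is at (0.590,-0.029) and the hinge at (0.725,-0.023). The reprojected points match the scene view. Now I'll move above the knob.

Emit:
{"api": "apply_moves", "payload": {
  "commands": [
    [[1, 0.036, -0.064, 0, 0.08], [1, 0.073, -0.107, 0, 0.16], [1, 0.1, -0.15, 0, 0.24], [1, 0.12, -0.19, 0, 0.3], [1, 0.14, -0.235, 0, 0.38], [1, 0.16, -0.28, 0, 0.44], [1, 0.18, -0.32, 0, 0.473], [1, 0.18, -0.32, 0, 0.473]]
  ]
}}

```text
t: 0.9
ee_pos: [0.3991, 0.1541, 0.2311]
tool_rot: [0.707, 0.014, -0.014, -0.707]
wrist_force: [-0.5, 1.4, -0.4]
grip_width: 1.002
```

Emit:
{"api": "apply_moves", "payload": {
  "commands": [
    [[1, 0.03, -0.04, 0, 0], [1, 0.06, -0.08, 0, 0], [1, 0.085, -0.12, 0, 0], [1, 0.1, -0.155, 0, 0], [1, 0.111, -0.1895, 0, 0], [1, 0.111, -0.1895, 0, 0], [1, 0.111, -0.1895, 0, 0]]
  ]
}}

```text
t: 1.6
ee_pos: [0.5091, -0.0327, 0.2307]
tool_rot: [-0.707, -0.014, 0.015, 0.707]
wrist_force: [0.2, -0.2, 0.4]
grip_width: 1.0
```

```bash
cat > s.py <<'E'
from h import *
from scipy.spatial.transform import Rotation as Ro
s=robot.sense();R=Ro.from_quat(s["tool_rot"]).as_matrix()
print("t",s["t"],"q",np.round(s["qpos"],3),"ee",np.round(s["ee_pos"],4),"F",np.round(s["wrist_force"],1),"T",np.round(s["wrist_torque"],2),"w",s["grip_width"],"jaw",np.arctan2(R[1,2],R[0,2]),"app",R[:,1].round(3))
E
python3 s.py
```

```text
t 1.6 q [-0.064  0.099 -0.071  1.402  0.    -0.107] ee [ 0.5091 -0.0327  0.2307] F [ 0.2 -0.2  0.4] T [0.01 0.01 0.02] w 0.9997340443999404 jaw 1.612960392999329 app [-0.001  0.    -1.   ]
```

Emit:
{"api": "apply_moves", "payload": {
  "commands": [
    [[0.6, 0, 0, -0.04, 0], [0.6, 0, 0, -0.08, 0], [0.6, 0, 0, -0.1, 0], [0.5, 0, 0, -0.113, 0], [0.5, 0, 0, -0.113, 0]]
  ]
}}

```text
t: 2.1
ee_pos: [0.508, -0.0311, 0.1169]
tool_rot: [-0.707, -0.015, 0.017, 0.707]
wrist_force: [-1.5, 0.9, 0.0]
grip_width: 0.497
```

Emit:
{"api": "apply_moves", "payload": {
  "commands": [
    [[0, 0, 0, 0, 0], [0, 0, 0, 0, 0], [0, 0, 0, 0, 0], [0, 0, 0, 0, 0], [0, 0, 0, 0, 0], [0, 0, 0, 0, 0], [0, 0, 0, 0, 0], [0, 0, 0, 0, 0]]
  ]
}}

```text
t: 2.9
ee_pos: [0.5102, -0.0324, 0.1201]
tool_rot: [0.707, 0.017, -0.014, -0.707]
wrist_force: [-0.8, -1.7, 5.7]
grip_width: 0.178
```

```bash
python3 s.py
```

```text
t 2.9 q [-0.063  0.121 -0.29   1.157 -0.    -0.107] ee [ 0.5102 -0.0324  0.1201] F [-0.8 -1.7  5.7] T [-0.34  0.28 -0.03] w 0.1781763788027431 jaw 1.6146232614622853 app [ 0.003 -0.001 -1.   ]
```

Emit:
{"api": "apply_moves", "payload": {
  "commands": [
    [[0, 0, 0, 0.001, -0.1], [0, 0, 0, 0.001, -0.2], [0, 0, 0, 0.001, -0.3], [0, 0, 0, 0.001, -0.4], [0, 0, 0, 0.001, -0.5], [0, 0, 0, 0.001, -0.6], [0, 0, 0, 0.001, -0.7], [0, 0, 0, 0.001, -0.8]]
  ]
}}

```text
t: 3.7
ee_pos: [0.5106, -0.0312, 0.1201]
tool_rot: [-0.656, 0.261, -0.263, 0.658]
wrist_force: [3.3, 3.9, -1.5]
grip_width: 0.175
```

Emit:
{"api": "apply_moves", "payload": {
  "commands": [
    [[0, 0, 0, 0, -0.1], [0, 0, 0, 0, -0.2], [0, 0, 0, 0, -0.3], [0, 0, 0, 0, -0.38], [0, 0, 0, 0, -0.42], [0, 0, 0, 0, -0.42], [0, 0, 0, 0, -0.42]]
  ]
}}

```text
t: 4.4
ee_pos: [0.5112, -0.0309, 0.1201]
tool_rot: [-0.587, 0.391, -0.392, 0.59]
wrist_force: [4.0, 4.5, -1.9]
grip_width: 0.173
```

```bash
python3 s.py
```

```text
t 4.4 q [-0.062  0.122 -0.288  1.156  0.003  1.111] ee [ 0.5112 -0.0309  0.1201] F [ 4.   4.5 -1.9] T [ 0.6  -1.09  0.78] w 0.17289851584309796 jaw 0.397603251051579 app [ 0.004  0.002 -1.   ]
```

Emit:
{"api": "apply_moves", "payload": {
  "commands": [
    [[0.5, 0, 0, 0, 0.02], [0.5, 0, 0, 0, 0.02], [0.5, 0, 0, 0, 0.02], [0.5, 0, 0, 0, 0.02], [0.5, 0, 0, 0.03, 0.02], [0.5, 0, 0, 0.06, 0.02], [0.5, 0, 0, 0.1, 0.02], [0.5, 0, 0, 0.1, 0.02]]
  ]
}}

```text
t: 5.2
ee_pos: [0.5114, -0.0323, 0.2247]
tool_rot: [-0.591, 0.384, -0.389, 0.594]
wrist_force: [0.9, -0.8, 0.1]
grip_width: 0.497
```

```bash
python3 s.py; python3 - <<'E'
from h import *
im=robot.capture("scene")
cv2.imwrite("pics/s2.png",cv2.convertScaleAbs(cv2.resize(im[90:300,160:440],None,fx=2.8,fy=2.8,interpolation=cv2.INTER_CUBIC),alpha=1.8))
E
```

```text
t 5.2 q [-0.063  0.095 -0.089  1.379  0.     1.093] ee [ 0.5114 -0.0323  0.2247] F [ 0.9 -0.8  0.1] T [ 0.04 -0.03 -0.06] w 0.4969723357602806 jaw 0.4146791517357586 app [ 0.008 -0.001 -1.   ]
```

View pics/s2.png

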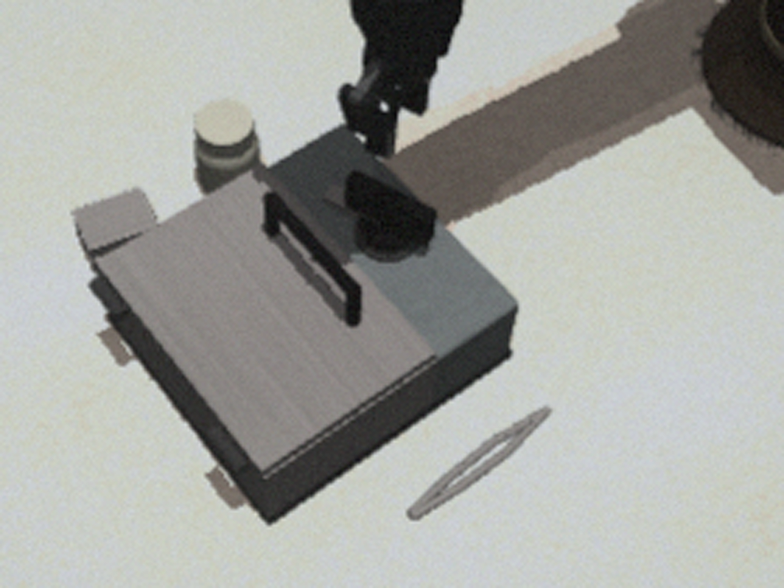

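The wing (about (390,215) in the crop) is now nearly parallel to the handle and the tongue is clear of the lid edge, so the knob is released. Next is the handle.

Emit:
{"api": "apply_moves", "payload": {
  "commands": [
    [[0.5, 0.03, 0.001, 0, -0.12], [0.5, 0.06, 0.002, 0, -0.24], [0.5, 0.079, 0.003, 0, -0.37], [0.5, 0.079, 0.003, 0, -0.37], [0.5, 0.079, 0.003, -0.03, -0.37], [0.5, 0.079, 0.003, -0.06, -0.37], [0.5, 0.079, 0.003, -0.096, -0.37], [0.5, 0.079, 0.003, -0.096, -0.37]]
  ]
}}

```text
t: 6.05
ee_pos: [0.5838, -0.029, 0.1177]
tool_rot: [0.514, -0.491, 0.485, -0.509]
wrist_force: [-1.7, 0.1, -0.6]
grip_width: 0.5
```

```bash
python3 s.py
```

```text
t 6.05 q [-0.05   0.268 -0.115  1.198 -0.     1.474] ee [ 0.5838 -0.029   0.1177] F [-1.7  0.1 -0.6] T [0.04 0.05 0.  ] w 0.5003636991875973 jaw 0.04692592577131529 app [-0.01  0.   -1.  ]
```

Emit:
{"api": "apply_moves", "payload": {
  "commands": [
    [[0.5, 0, 0, 0, 0], [0.5, 0, 0, 0, 0]]
  ]
}}

```text
t: 6.25
ee_pos: [0.589, -0.0291, 0.1254]
tool_rot: [-0.511, 0.488, -0.489, 0.512]
wrist_force: [0.5, -0.4, 0.3]
grip_width: 0.499
```

```bash
python3 s.py; python3 - <<'E'
from h import *
im=robot.capture("scene")
cv2.imwrite("pics/s3.png",cv2.convertScaleAbs(cv2.resize(im[90:230,200:390],None,fx=4,fy=4,interpolation=cv2.INTER_CUBIC),alpha=2.2))
E
```

```text
t 6.25 q [-0.049  0.264 -0.103  1.202  0.     1.476] ee [ 0.589  -0.0291  0.1254] F [ 0.5 -0.4  0.3] T [-0.02 -0.    0.05] w 0.49886706671620307 jaw 0.04567900891249234 app [ 0.003 -0.    -1.   ]
```

View pics/s3.png

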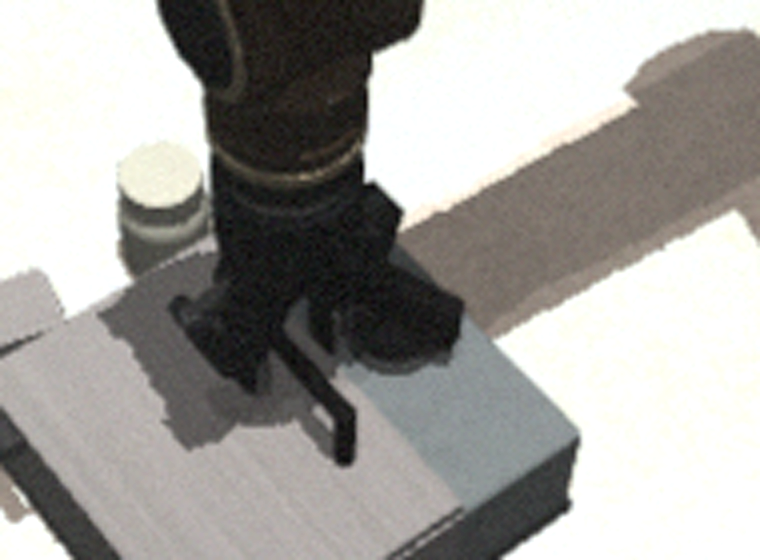

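The fingers straddle the bar (bar emerging at about (285,340) in the crop, one finger at (250,380), the other at (325,330)). Closing now.

Emit:
{"api": "apply_moves", "payload": {
  "commands": [
    [[0, 0, 0, 0, 0], [0, 0, 0, 0, 0], [0, 0, 0, 0, 0], [0, 0, 0, 0, 0], [0, 0, 0, 0, 0], [0, 0, 0, 0, 0]]
  ]
}}

```text
t: 6.9
ee_pos: [0.5919, -0.029, 0.1251]
tool_rot: [-0.509, 0.487, -0.49, 0.513]
wrist_force: [9.3, 0.0, -0.6]
grip_width: 0.119
```

```bash
python3 s.py; python3 - <<'E'
import numpy as np
th=.0445
for a in np.arange(0,.86,.05):
    x=-.135*np.cos(a)+.055*np.sin(a)+.135;z=.135*np.sin(a)+.055*np.cos(a)-.055
    print(round(a,2),np.round([x*np.cos(th),x*np.sin(th),z],4))
E
```

```text
t 6.9 q [-0.049  0.265 -0.101  1.196  0.     1.476] ee [ 0.5919 -0.029   0.1251] F [ 9.3  0.  -0.6] T [ 0.09 -1.73 -0.05] w 0.11895400087348634 jaw 0.04527288780538318 app [ 0.008  0.    -1.   ]
0.0 [0. 0. 0.]
0.05 [0.0029 0.0001 0.0067]
0.1 [0.0062 0.0003 0.0132]
0.15 [0.0097 0.0004 0.0196]
0.2 [0.0136 0.0006 0.0257]
0.25 [0.0178 0.0008 0.0317]
0.3 [0.0223 0.001  0.0374]
0.35 [0.027  0.0012 0.043 ]
0.4 [0.032  0.0014 0.0482]
0.45 [0.0373 0.0017 0.0532]
0.5 [0.0429 0.0019 0.058 ]
0.55 [0.0486 0.0022 0.0625]
0.6 [0.0546 0.0024 0.0666]
0.65 [0.0608 0.0027 0.0705]
0.7 [0.0671 0.003  0.074 ]
0.75 [0.0736 0.0033 0.0773]
0.8 [0.0803 0.0036 0.0802]
0.85 [0.0871 0.0039 0.0827]
```

Emit:
{"api": "apply_moves", "payload": {
  "commands": [
    [[0, 0.005, 0, 0.007, 0], [0, 0.008, 0, 0.013, 0], [0, 0.012, 0, 0.02, 0], [0, 0.016, 0.001, 0.026, 0], [0, 0.02, 0.001, 0.032, 0], [0, 0.0245, 0.001, 0.0375, 0], [0, 0.029, 0.001, 0.043, 0], [0, 0.034, 0.001, 0.048, 0]]
  ]
}}

```text
t: 7.7
ee_pos: [0.6206, -0.0278, 0.1719]
tool_rot: [0.512, -0.49, 0.488, -0.51]
wrist_force: [-9.5, 1.7, -1.7]
grip_width: 0.12
```

```bash
python3 s.py
```

```text
t 7.7 q [-4.500e-02  3.170e-01  7.100e-02  1.328e+00  1.000e-03  1.481e+00] ee [ 0.6206 -0.0278  0.1719] F [-9.5  1.7 -1.7] T [ 0.22  2.07 -0.  ] w 0.11964244781814458 jaw 0.04502959854671294 app [-0.004  0.001 -1.   ]
```

Emit:
{"api": "apply_moves", "payload": {
  "commands": [
    [[0, 0.005, 0, 0.005, 0], [0, 0.011, 0, 0.01, 0], [0, 0.0165, 0.001, 0.0145, 0], [0, 0.0225, 0.001, 0.0185, 0], [0, 0.029, 0.001, 0.0225, 0], [0, 0.035, 0.002, 0.026, 0], [0, 0.0415, 0.002, 0.029, 0], [0, 0.0455, 0.002, 0.031, 0]]
  ]
}}

```text
t: 8.5
ee_pos: [0.6658, -0.0259, 0.2064]
tool_rot: [0.511, -0.489, 0.488, -0.511]
wrist_force: [-13.8, 1.6, 10.9]
grip_width: 0.115
```

Emit:
{"api": "apply_moves", "payload": {
  "commands": [
    [[0, 0, 0, 0, 0], [0, 0, 0, 0, 0]]
  ]
}}

```text
t: 8.7
ee_pos: [0.6667, -0.0258, 0.207]
tool_rot: [-0.51, 0.488, -0.489, 0.512]
wrist_force: [-11.8, 0.7, 10.4]
grip_width: 0.114
```

```bash
python3 s.py; python3 - <<'E'
from h import *
im=robot.capture("scene")
cv2.imwrite("pics/s4.png",cv2.convertScaleAbs(cv2.resize(im[70:300,180:400],None,fx=2.6,fy=2.6,interpolation=cv2.INTER_CUBIC),alpha=2.2))
E
```

```text
t 8.7 q [-0.039  0.403  0.268  1.434  0.     1.487] ee [ 0.6667 -0.0258  0.207 ] F [-11.8   0.7  10.4] T [ 0.1   2.7  -0.07] w 0.11402620928403229 jaw 0.04504540888843566 app [ 0.002  0.    -1.   ]
```

View pics/s4.png

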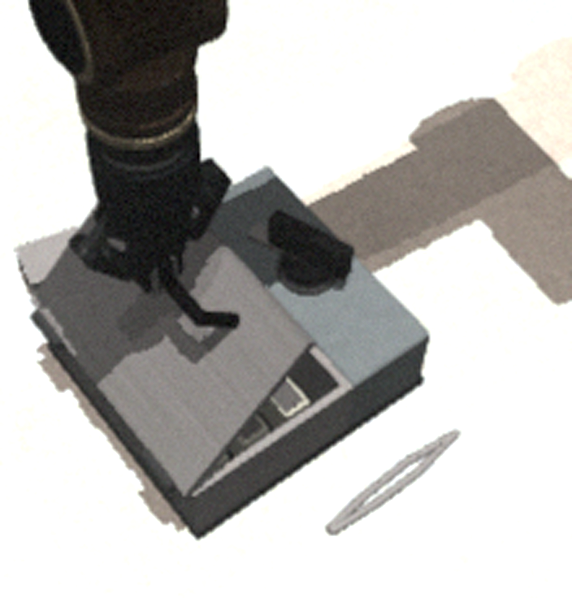

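The lid is at about 45° with the knob still released. I'll open the fingers a little and back straight up.

Emit:
{"api": "apply_moves", "payload": {
  "commands": [
    [[0.1, -0.001, 0, 0, 0], [0.2, -0.002, 0, 0, 0], [0.3, -0.002, 0, 0, 0], [0.32, -0.002, 0, 0, 0], [0.32, -0.002, 0, 0, 0], [0.32, -0.002, 0, 0, 0], [0.32, -0.002, 0, 0, 0]]
  ]
}}

```text
t: 9.45
ee_pos: [0.6658, -0.0261, 0.2021]
tool_rot: [0.511, -0.489, 0.489, -0.511]
wrist_force: [0.8, 0.4, 0.6]
grip_width: 0.319
```

```bash
python3 s.py
```

```text
t 9.45 q [-0.039  0.403  0.258  1.426 -0.     1.487] ee [ 0.6658 -0.0261  0.2021] F [0.8 0.4 0.6] T [-0.02 -0.03  0.02] w 0.31930051151695255 jaw 0.04494835806323374 app [-0. -0. -1.]
```

Free of contact. Up and then back clear of the lid.

Emit:
{"api": "apply_moves", "payload": {
  "commands": [
    [[0.32, 0, 0, 0.02, 0], [0.32, 0, 0, 0.04, 0], [0.32, 0, 0, 0.07, 0], [0.32, 0, 0, 0.1, 0], [0.32, -0.04, 0.02, 0.12, 0], [0.32, -0.08, 0.05, 0.14, 0], [0.32, -0.12, 0.08, 0.15, 0], [0.32, -0.15, 0.1, 0.15, 0]]
  ]
}}

```text
t: 10.25
ee_pos: [0.5145, 0.075, 0.354]
tool_rot: [-0.51, 0.488, -0.489, 0.512]
wrist_force: [0.4, 1.2, 0.5]
grip_width: 0.317
```

Emit:
{"api": "apply_moves", "payload": {
  "commands": [
    [[0.32, -0.04, 0.03, 0, 0], [0.32, -0.08, 0.06, 0, 0], [0.32, -0.11, 0.1, 0, 0], [0.32, -0.14, 0.14, 0, 0], [0.32, -0.16, 0.18, 0, 0], [0.32, -0.18, 0.22, 0, 0], [0.32, -0.18, 0.22, 0, 0], [0.32, -0.18, 0.22, 0, 0]]
  ]
}}

```text
t: 11.05
ee_pos: [0.3352, 0.2947, 0.3522]
tool_rot: [0.512, -0.488, 0.488, -0.512]
wrist_force: [0.1, 0.2, -0.6]
grip_width: 0.32
```

```bash
python3 s.py; python3 - <<'E'
from h import *
a=robot.capture("scene");b=robot.capture("top");cv2.imwrite("pics/s5.png",a);cv2.imwrite("pics/t5.png",b)
f=lambda im,y,x:cv2.convertScaleAbs(cv2.resize(im[y:y+190,x:x+235],None,fx=1.7*1,fy=1.7,interpolation=cv2.INTER_CUBIC),alpha=2)
cv2.imwrite("pics/st5.png",np.hstack([f(a,100,170),f(b,130,205)]))
E
```

```text
t 11.05 q [ 0.721  0.008  0.101  1.664 -0.     2.244] ee [0.3352 0.2947 0.3522] F [ 0.1  0.2 -0.6] T [-0.05  0.01 -0.04] w 0.32000322688857596 jaw 0.04793064581227635 app [-0. -0. -1.]
```

View pics/st5.png

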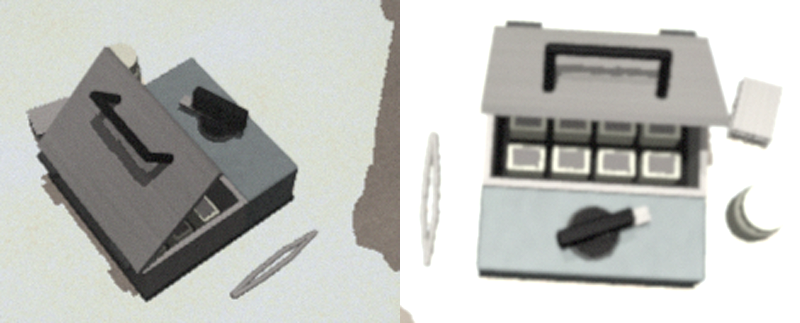

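```bash
python3 - <<'E'
from h import *
from scipy.optimize import least_squares
S=lambda p:np.array(p)/1.7+[170,100]
T=lambda p:(np.array(p)-[400,0])/1.7+[205,130]
hx=np.array([.7258,-.0234]);th=.0445;u=np.array([np.cos(th),np.sin(th)])
for n,s,t,ref in(("frontL",(222,174),(482,111),(-.17,.0095)),("frontR",(109,49),(731,126),(-.17,.0095)),("barL",(170,158),(547,48),(-.135,.055)),("barR",(94,95),(670,53),(-.135,.055))):
    f=lambda X:np.r_[proj("scene",X)[0]-S(s),proj("top",X)[0]-T(t)]
    r=least_squares(f,[.65,0,.2]);X=r.x;dx=(X[:2]-hx)@u;dz=X[2]-.0905
    # angle from -x axis upwards, minus reference
    print(n,X.round(4),"px",np.round(r.fun,1),"open",round(np.arctan2(dz,-dx)-np.arctan2(ref[1],-ref[0]),3))
a,b=T((560,240)),T((632,216));w=ray("top",[a,b],.1455);d=w[1]-w[0];print("knob",th-np.arctan2(d[1],d[0]))
# bystanders: before/after difference
A=cv2.imread("pics/top0.png");B=cv2.imread("pics/t5.png")
for n,(x0,y0,x1,y1) in dict(forceps=(213,200,236,292),moulds=(404,172,434,218),jar=(400,232,436,274)).items():
    print(n,cv2.phaseCorrelate(*[np.float32(cv2.cvtColor(i[y0:y1,x0:x1],6)) for i in(A,B)]))
E
```

```text
frontL [0.6012 0.0887 0.2028] px [-0.5 -0.1 -0.3  0.2] open 0.698
frontR [ 0.6102 -0.1492  0.1999] px [-0.9 -0.4 -0.6  0.4] open 0.679
barL [0.6552 0.0389 0.2293] px [-6.6 -2.2 -4.6  3.4] open 0.73
barR [ 0.6706 -0.0836  0.2195] px [-0.9 -0.4 -0.6  0.5] open 0.763
knob 1.1977218918082013
forceps ((0.040771955969155727, -0.021171497289188324), 1.0065353172313836)
moulds ((0.024345771371688585, -0.10646242021222463), 0.9716881712277731)
jar ((0.060184490858762985, 0.5321968874055791), 0.9372836330790578)
```

```bash
python3 - <<'E'
from h import *
from scipy.optimize import minimize_scalar
S=lambda p:np.array(p)/1.7+[170,100]
T=lambda p:(np.array(p)-[400,0])/1.7+[205,130]
o=np.array([.5958,-.029]);th=.0445;R=np.array([[np.cos(th),-np.sin(th)],[np.sin(th),np.cos(th)]])
def pt(a,l,h,y):
    x=.13-l*np.cos(a)+h*np.sin(a);return np.r_[R@[x,y]+o,.0905+l*np.sin(a)+h*np.cos(a)]
for cam,n,px,l,h,y in(("top","frontlowL",T((482,111)),.17,-.0005,.118),("top","frontlowR",T((731,126)),.17,-.0005,-.118),
 ("scene","frontupL",S((222,174)),.17,.0095,.118),("scene","frontupR",S((109,49)),.17,.0095,-.118),
 ("top","bar",T((608.5,50)),.135,.055,0),("scene","barmid",S((132,126)),.135,.055,0)):
    f=lambda a:((proj(cam,pt(a,l,h,y))[0]-px)**2).sum()
    r=minimize_scalar(f,bounds=(.4,1.2),method="bounded");print(cam,n,"a",round(r.x,3),"px err",round(r.fun**.5,1))
a=cv2.imread("pics/s5.png");b=cv2.imread("pics/t5.png")
g=lambda im,y,x:cv2.convertScaleAbs(cv2.resize(im[y:y+110,x:x+110],None,fx=3.6,fy=3.6,interpolation=cv2.INTER_CUBIC),alpha=2)
A=a.copy();B=b.copy()
for im,cam in((A,"scene"),(B,"top")):
    for h in(.0095,-.0005):
        for y in(.118,-.118):cv2.circle(im,tuple(int(round(v)) for v in proj(cam,pt(.785,.17,h,y))[0]),1,(0,0,255) if h>0 else (0,255,0),-1)
    for y in(.05,-.05):cv2.circle(im,tuple(int(round(v)) for v in proj(cam,pt(.785,.135,.055,y))[0]),1,(255,0,0),-1)
f=lambda im,y,x:cv2.convertScaleAbs(cv2.resize(im[y:y+130,x:x+160],None,fx=2.5,fy=2.5,interpolation=cv2.INTER_CUBIC),alpha=2)
cv2.imwrite("pics/chk.png",np.hstack([f(A,115,190),f(B,135,245)]))
E
```

```text
top frontlowL a 0.782 px err 1.0
top frontlowR a 0.771 px err 1.1
scene frontupL a 0.738 px err 2.3
scene frontupR a 0.7 px err 2.5
top bar a 0.77 px err 0.0
scene barmid a 0.652 px err 3.2
```

View pics/chk.png

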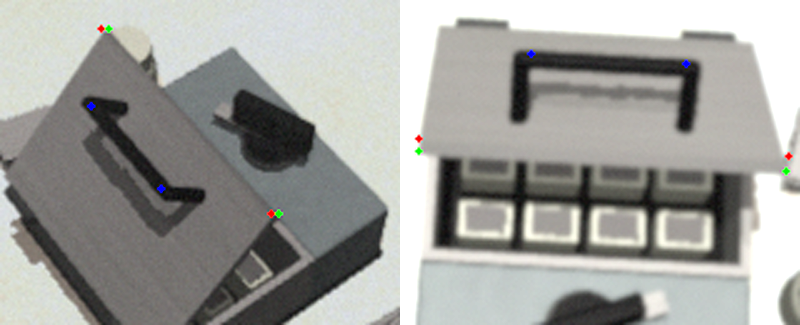

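The marks drawn for 45° lie on the bar in both views and within about 2 px of the lid corners. The lid stands at about 0.76 rad and the knob at about 1.2 rad, so I'm handing in.

```bash
python3 -c "
from rig import robot
print(robot.job_done())"
```

```text
the job is handed in; nothing more can be done
None
```

The tank is open for venting. I turned the wing knob clockwise until it clicked into its released position and let go. Then I raised the lid by its bar handle to about 45°, released it and backed the arm clear. The job was handed in at about 11 s of the 48 s allowed.

**Last checks:**
- **Knob:** it measures about 1.20 rad in the top view after the lift, which is its released stop. The tongue is clear of the lid.
- **Lid:** the top view gives 0.77–0.78 rad. My rougher scene-view picks gave 0.65–0.74 rad with 2–3 px misfit, so the two views disagree a little. Marks drawn for 45° still lie on the bar in both views and within about 2 px of the lid corners. My overall estimate is about 0.76 rad (roughly 43–45°).
- **Forceps and moulds:** they shifted by 0.1 px or less in the top view between the first and last pictures, so they did not move.
- **Jar:** it showed a 0.5 px (about 1 mm) shift. I put that down to changed shadow, because the arm never came near it, but I did not check further.
- **Forces:** after release and at the end, the wrist force read about zero. The largest reading I saw during the job was about 16 N.

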